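# Pull the snug stopper cap off a decanter with a stirrup puller

## Robot

A 6-joint arm with a two-finger parallel gripper is mounted at the origin on the work surface. World frame = base frame: x ahead of the robot, y to its left, z up, the work surface at z = 0. Lengths are in m, angles in degrees, forces in N, time in s.
With the tool pointing down it reaches from about 0.275 to 0.85 m from the base axis. Payload 19 kg.
Tool frame: the origin (TCP) lies at the very end of the fingers, on their centre line; the grasp point (between the pads) lies ctrl.grip_depth behind it (ctrl.grip_depth is the distance from the TCP to the grasp point, in m); z points along the fingers, y is the line along which they close (so a half turn about z gives the same grasp; the last joint's range is limited). The gripper opens to 85 mm and grips with 20 to 120 N. Pads are 22 mm wide; open, the fingers measure 114 mm over their backs; the gripper's body (76 mm by 85 mm) begins 54 mm behind the grasp point. The pads swing forward as they close: fully open they stand 13 mm farther back than shut.
Start: joints at [-76.604, 8.623, 82.357, -0, 89.026, -7.678], TCP at [0.207, -0.537, 0.231] pointing down, gripper open.
Joint ranges: [-160.23, 160.23], [-39.13, 120.54], [6.94, 153.29], [-79.49, 259.48], [9.18, 160.14], [-161.06, 161.06]. Speed limits (degrees/s): [108.29, 108.29, 127.2, 172.46, 172.46, 172.46].

## Interface

Orientations are given as a 3x3 rotation matrix whose columns are the frame's x, y, z axes.
In Python, from plant import ctrl, optics, workorder, recognise gives the robot as it stands.
- The arm moves only by the tool arm_command, never from a script. Its argument "rows" is a list of rows, each a list of 6 numbers: the shift along the tool's x, y, z in mm, then the turn, a rotation vector about the tool's x, y, z in rad. A call has 1 to 12 rows; each row is the pose to reach, as a shift and turn from the pose commanded when the call began, along the tool's axes at that moment; what a row does not reach only later rows make up. A row lasts 1/8 s, in which the tool goes at most 62.5 mm and 10.7 degrees, less where a joint would pass 70% of its speed; a pose out of reach is approached as far as the arm can. A call with a gripper value outside its range is refused whole. "fingers" is the closure in counts, from 0 (fully open) to 255 (shut), set as the call begins (left out, the last holds). The fingers move at their own pace and stop on an object; the grip force is fixed at half the most. Time passes only in rows, so rows that repeat a pose let the fingers close. It gives the time, the measured TCP pose, the force, the opening and the grip force at its end, in the units of the state.
- ctrl.read_state(): the state, without advancing time (a new reading comes with each control period).
- optics.camera(name): name is "side" or "top" or "wrist"; returns a dict with "pixels" (400x640x3 uint8, red, green, blue), "mtx" (3x3 intrinsics, pixels), "T" (4x4, takes a point from camera to world coordinates). Camera axes: x right, y up, looking along -z (the intrinsics and any distortion apply to the point x, -y, -z); pixel columns grow to the right and rows downward; lengths in m; the calibration is good to about 2 mm. A picture is of the moment at which its call begins. There is no depth.
- workorder.finish_job(): hands the job in; it is judged then, once.
Trained networks look in a picture, given as the dict that the camera call returned (one of the last four; its "shot" number tells which), for a name from the list of things; names that differ only in an ending like _2 or _b are one class to them, and where a whole thing is asked for, a point or a joint stands for the part that bears it (a point fixed in the world has none). Each returns a list of dicts, best first, with "p" (0 to 1); they miss things now and then, are a little off and sometimes report something else, mostly with a low value. They report only what shows in the picture. A call takes as long as a camera call. They do not tell look-alikes from the thing itself.
- recognise(picture, target): "rect" ([left, top, right, bottom] in pixels, round what is visible of it).
The state is a dict: "clock": time; "joint_pos": joint angles; "joint_velocities": joint speeds; "joint_torque": joint torques, N m; "tool_pos": TCP position; "orientation": TCP orientation; "contact_force": force on the tool from outside, world axes, zero at the start; "wrist_torque": the same for the moment, N m; "width": opening from 0.0 (shut) to 1.0 (fully open); "grasp_force": force on a finger pad.
Only numpy, scipy, OpenCV 4.12 (cv2) and the standard library are available. Lean on these libraries where they do the work, as an engineer would, in place of code of your own. Each camera call takes 0.05 s, during which the arm holds its last target. There are 200 camera calls.

## Task

Open the white decanter: take the stirrup-shaped puller by its wooden handle, slide its two ledges under the decanter's snug steel cap, and pull straight up until the cap pops off, keeping the cap level. Then stand the puller upright in the wooden tray with the cap still on its ledges, lowering it until it stands before you let go. Do not touch the cap with the gripper or arm, and leave the other glass and crockery where it stands.

Things in the scene. Friction and masses are not known exactly. Their poses are not given: they have to be found in the camera images.
- decanter: White ceramic decanter on a dark suction foot that holds it to the counter (it cannot move); may stand in any of three places in the back row. Origin: centre of its underside, z up. Foot 104 mm across, 10 mm high; body 90 mm across; shoulder narrows from 66 to 93 mm height; then a round neck 30 mm across up to 135 mm, where the cap sits. Round: any side is the same.
- neck_top (a point): Centre of the decanter neck's top, 135 mm above the counter. Sprung balls hidden in the neck hold the cap: pulling it out takes roughly 9 to 14 N straight up, it gives within the first 6 mm, and its plug is clear of the neck 16 mm up.
- cap: Loose steel stopper cap, 50 to 100 g: a round domed disc 48 mm across, 14 mm high, with a flat underside overhanging the neck by 9 mm all round; below it a black rubber plug 21 mm across reaches 16 mm down into the neck. Origin: centre of the disc's flat underside (135 mm high when seated); z up through the dome.
- puller: Loose steel stirrup puller with dark wooden handle, about 0.2 kg, upright on the counter. Origin: centre of its underside, z up. 64 x 64 mm, 106 mm high. Two foot plates along x (64 long, 4 thick, 22 high) at y = -30 and +30 mm; legs 22 mm wide rise from their middles to a bridge at 55 to 61 mm height. Open along x at both ends; the same both ways.
- puller_ledges (a point): On the puller's axis, 15 mm above its underside: height of the tops of its two level ledges, which run along x inside the foot plates, 5 mm thick, from 18 to 29 mm off the middle in y. The 36 mm gap takes the neck; the cap's disc then lies on the ledges, below the bridge. Lips 2.5 mm high at all four ledge ends, 58 mm apart inside, nest the disc.
- puller_grip (a point): On the puller's axis, 88 mm above its underside: where its handle is gripped. The handle is 20 x 20 mm square, sides along x and y, from 61 to 106 mm height.
- tray: Low wooden tray fixed to the counter, 140 mm (x) x 190 mm (y), walls 5 mm thick and 16 mm high, inner floor 5 mm above the counter. Origin: centre of its underside.
- carafe: loose green glass bottle, 72 mm across, 150 mm tall, wooden stopper; a bystander, origin under its base
- jar: loose white jar with a broad dark screw lid, 80 mm across, 105 mm tall; a bystander, origin under its base
- tumbler: loose clear glass tumbler, 68 mm across, 85 mm tall; a bystander, origin under its base
- jigger: loose steel double-cone bar measure, 44 mm across, 78 mm tall; a bystander, origin under its base
- mug: loose terracotta mug, 80 mm across, 90 mm tall; a bystander, origin under its base
Not all that is in view belongs to the job. What is shaped like the cap but green or purple is not meant.

How it is judged (in metres and radians):
On the way, in this order (a step that is already met when the one before it is completed fails the run):
1. the puller's ledges are under the cap while the cap is still seated on the decanter (x of cap in the frame of puller between -0.015 and 0.015 m and y of cap in the frame of puller between -0.012 and 0.012 m and z of cap in the frame of puller between 0.01 and 0.034 m and distance between cap and neck_top below 0.003 m), for 0.05 s.
2. the cap is off the neck, level and carried on the puller's ledges, above the decanter's neck (x of cap in the frame of puller between -0.012 and 0.012 m and y of cap in the frame of puller between -0.012 and 0.012 m and z of cap in the frame of puller between 0.011 and 0.022 m and z of cap in the frame of decanter above 0.153 m and contact force between puller and cap above 0.1 N), for 0.1 s.
3. the puller, still held, stands in the tray with the cap on its ledges (x of cap in the frame of puller between -0.012 and 0.012 m and y of cap in the frame of puller between -0.012 and 0.012 m and z of cap in the frame of puller between 0.011 and 0.022 m and x of puller in the frame of tray between -0.05 and 0.05 m and y of puller in the frame of tray between -0.07 and 0.07 m and z of puller in the frame of tray below 0.012 m and contact force between the fingers and puller above 0.5 N), for 0.1 s.
At the end, for the whole second after the job is handed in: The puller stands released, upright (0.12 rad) and at rest on the tray's floor, its middle within 50 mm (x) and 70 mm (y) of the tray's; the cap lies at rest on its ledges, within 12 mm of its middle along each axis, underside 11 to 22 mm above the puller's, tilt under 0.2 rad (x of cap in the frame of puller between -0.012 and 0.012 m and y of cap in the frame of puller between -0.012 and 0.012 m and z of cap in the frame of puller between 0.011 and 0.022 m and x of puller in the frame of tray between -0.05 and 0.05 m and y of puller in the frame of tray between -0.07 and 0.07 m and z of puller in the frame of tray below 0.012 m and angle between puller's own z axis and vertical below 0.12 rad and angle between cap's own z axis and vertical below 0.2 rad and linear speed of each of puller, cap below 0.02 m/s); the robot touches nothing.
It fails at once if the gripper or arm touches the cap (contact force between any of the fingers, the arm and cap above 0.5 N).
It fails at once if the cap is tipped by more than 0.5 rad (angle between cap's own z axis and vertical above 0.5 rad).
It fails at once if another vessel on the counter is moved by more than 30 mm (distance of any of carafe, jar, tumbler, jigger, mug from where it was at the start of the episode above 0.03 m).
It also fails if it takes over 64 s, if anything falls off the work surface, if the arm or the gripper's body presses on something with over 40 N, if the wrist force passes 120 N, or if a joint passes its speed limit or range.

## Working session

There is one attempt and no reset: what is moved stays moved. The work goes in short steps, Python scripts to look and compute and a tool call to move; the robot and the scene stay as the last step left them, time stands still between calls to the robot, and variables do not carry over. Pictures are saved under pics/ and viewed, at most 10 in all, crops included, and the job is handed in when it is done.

Besides the shell and the picture viewer there is one more tool, called after "Emit:" as name(argument=value, ...), one argument or row to a line, values as JSON. arm_command: Moves the arm, as the interface text tells. Its arguments: {"type":"object","properties":{"rows":{"type":"array","items":{"type":"array","items":{"type":"number"}}},"fingers":{"type":"number"}},"required":["rows"]}

```bash
mkdir -p pics; cat > h.py <<'E'
import numpy as np,cv2
from plant import ctrl,optics,workorder,recognise
def save(p,n): cv2.imwrite('pics/'+n,p['pixels'][:,:,::-1])
def proj(p,X):
    X=np.atleast_2d(X); c=(X-p['T'][:3,3])@p['T'][:3,:3]
    c=c*[1,-1,-1]; u=c@p['mtx'].T; return u[:,:2]/u[:,2:]
def atz(p,uv,z):
    d=np.linalg.inv(p['mtx'])@[uv[0],uv[1],1]; d=p['T'][:3,:3]@(d*[1,-1,-1]); o=p['T'][:3,3]
    return o+d*(z-o[2])/d[2]
E
python3 - <<'E'
from h import *
print(ctrl.read_state(),ctrl.grip_depth)
im=[]
for n in('top','side'):
    p=optics.camera(n); save(p,n+'0.png'); print(n,p['mtx'].tolist(),p['T'].round(3).tolist(),[k for k in p])
    for t in('decanter','cap','puller','tray','carafe','jar','tumbler','jigger','mug'):
        print(t,[(np.round(r['rect']).tolist(),round(r['p'],2)) for r in recognise(p,t)][:4])
E
```

```text
{'clock': 0.0, 'joint_pos': array([-7.66041962e+01,  8.65184251e+00,  8.23907326e+01, -7.43823051e-04,
        8.90273947e+01, -7.67811952e+00]), 'joint_velocities': array([-0.05840859,  0.08581187, -0.01535659, -0.10685596,  0.02060763,
       -0.04639982]), 'joint_torque': array([-4.86191966e-04, -7.13044882e+01, -5.70870137e+01, -1.64981216e-04,
        8.81268934e-03, -2.76793850e-05]), 'tool_pos': array([ 0.20667149, -0.53631961,  0.23068635]), 'orientation': array([[ 9.33117222e-01,  3.59572195e-01, -2.95551408e-04],
       [ 3.59572285e-01, -9.33116481e-01,  1.18497050e-03],
       [ 1.50298552e-04, -1.21198847e-03, -9.99999254e-01]]), 'contact_force': array([-0.10128062, -0.86187134, -0.01224205]), 'wrist_torque': array([-0.03779335,  0.01537599,  0.01270055]), 'grasp_force': 0.0, 'width': 0.9970189401429014} 0.0187
top [[468.5700000937926, 0.0, 323.70076154584825], [0.0, 468.5700000937926, 202.7311995839662], [0.0, 0.0, 1.0]] [[0.012, 0.992, -0.123, 0.432], [-1.0, 0.012, -0.004, 0.077], [-0.003, 0.123, 0.992, 1.349], [0.0, 0.0, 0.0, 1.0]] ['pixels', 'mtx', 'T', 'shot']
decan
[... 855 characters left out ...]
[[-0.879, 0.25, -0.407, 0.208], [-0.477, -0.463, 0.747, 0.8], [-0.002, 0.85, 0.526, 0.624], [0.0, 0.0, 0.0, 1.0]] ['pixels', 'mtx', 'T', 'shot']
decanter [([308.0, 174.0, 344.0, 222.0], 0.57)]
cap [([300.0, 260.0, 406.0, 361.0], 0.74), ([313.0, 228.0, 336.0, 248.0], 0.73), ([320.0, 164.0, 334.0, 172.0], 0.6), ([324.0, 155.0, 338.0, 164.0], 0.56)]
puller [([411.0, 165.0, 444.0, 202.0], 0.79)]
tray [([304.0, 260.0, 406.0, 360.0], 0.56)]
carafe [([261.0, 198.0, 296.0, 261.0], 0.98)]
jar [([341.0, 145.0, 363.0, 187.0], 0.96), ([410.0, 166.0, 443.0, 206.0], 0.33)]
tumbler [([378.0, 196.0, 408.0, 240.0], 0.94)]
jigger [([246.0, 176.0, 266.0, 211.0], 0.64)]
mug [([195.0, 279.0, 249.0, 350.0], 0.7)]
```

View pics/top0.png

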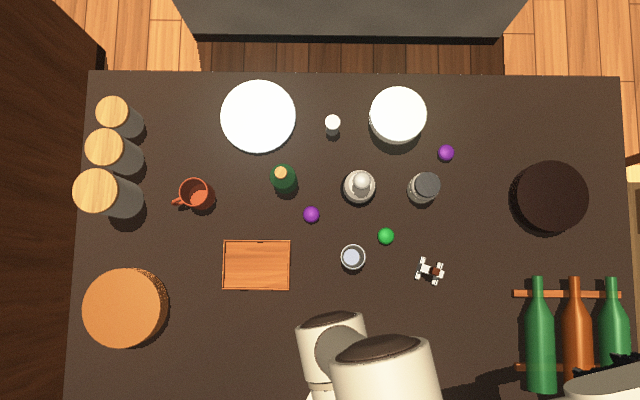

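View pics/side0.png

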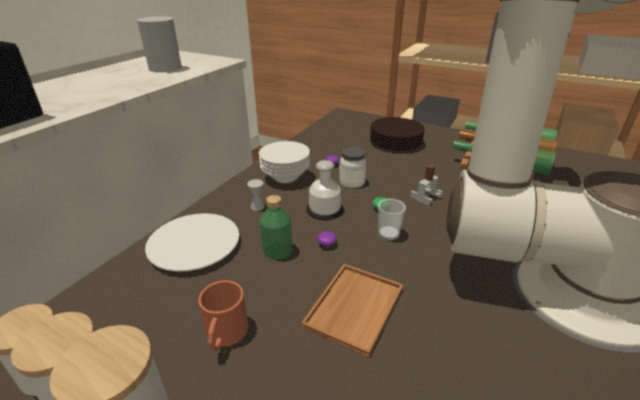

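Top view: the steel cap sits on the white decanter's neck at about (361,181), and the puller is at (430,270). The cap-shaped purple (446,153), purple (311,214) and green (386,236) things lie loose on the counter. Only the grey one on the neck fits the description. I'll confirm with a crop.

```bash
python3 - <<'E'
from h import *
t=optics.camera('top'); s=optics.camera('side')
a=cv2.resize(t['pixels'][155:215,325:385],(390,390),interpolation=cv2.INTER_CUBIC)
b=cv2.resize(t['pixels'][242:302,400:460],(390,390),interpolation=cv2.INTER_CUBIC)
cv2.imwrite('pics/crop1.png',np.hstack([a,b])[:,:,::-1])
for n,uv,z in(('cap',(361,180),.145),('foot',(359,187),.01),('pullerhandle',(436,271),.106),('pullerbase',(430,270.5),.02),('jar',(427,184),.105),('tumbler',(352.5,257),.085),('carafe',(281,172),.15),('mug',(196,191),.09),('jig',(332,122),.078),('tray',(256.5,265),.012),('tray_l',(223,265),.016),('tray_r',(290.5,265),.016),('green',(386,236),.01)):
    print(n,atz(t,uv,z).round(4))
for n,uv,z in(('cap',(325,165),.149),('puller top',(430,166),.106),('tumbler base',(389,234),.0),('jarbase',(352,182),0)):
    print('side',n,atz(s,uv,z).round(4))
E
```

```text
cap [ 0.6419 -0.0139  0.145 ]
foot [ 0.6449 -0.0184  0.01  ]
pullerhandle [ 0.4091 -0.2142  0.106 ]
pullerbase [ 0.4086 -0.2175  0.02  ]
jar [ 0.6401 -0.1942  0.105 ]
tumbler [0.443  0.0038 0.085 ]
carafe [0.6597 0.1944 0.15  ]
mug [0.616 0.43  0.09 ]
jig [0.8168 0.0623 0.078 ]
tray [0.4179 0.2709 0.012 ]
tray_l [0.4168 0.3649 0.016 ]
tray_r [0.4191 0.1744 0.016 ]
green [ 0.5044 -0.0959  0.01  ]
side cap [ 0.6342 -0.0074  0.149 ]
side puller top [ 0.4088 -0.2154  0.106 ]
side tumbler base [0.4413 0.0017 0.    ]
side jarbase [ 0.6379 -0.1982  0.    ]
```

View pics/crop1.png

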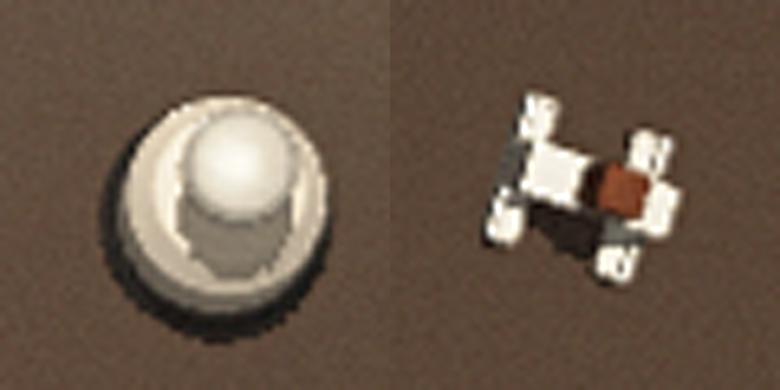

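The crop confirms the grey steel dome on the decanter at top-view pixel (362,180). The puller's yaw is about -17°, with the foot plates running mostly along world x and the handle at pixel (436,271). I'm moving above the puller.

Emit:
arm_command(
  rows=[
    [38, -28.5, 0, 0, 0, 0.083],
    [76, -57, 0, 0, 0, 0.166],
    [114, -85.5, 0, 0, 0, 0.249],
    [152, -114, 0, 0, 0, 0.332],
    [190, -142.5, 0, 0, 0, 0.415],
    [228, -171, 0, 0, 0, 0.498],
    [266, -199.5, 0, 0, 0, 0.581],
    [304, -228, 0, 0, 0, 0.663],
    [304, -228, 0, 0, 0, 0.663],
    [304, -228, 0, 0, 0, 0.663],
  ],
  fingers=0,
)

```text
clock: 2.35
tool_pos: [0.4083, -0.2146, 0.2313]
orientation: [[0.957, -0.29, -0.0], [-0.29, -0.957, -0.0], [0.0, 0.0, -1.0]]
contact_force: [-0.2, -0.2, -0.1]
width: 1.001
grasp_force: 0.0
```

```bash
python3 - <<'E'
from h import *
s=ctrl.read_state();print(s['tool_pos'],s['orientation'].round(4).tolist(),s['joint_pos'].round(1))
w=optics.camera('wrist');save(w,'w1.png');print(w['mtx'].tolist(),w['T'].round(3).tolist())
print([(np.round(r['rect']).tolist(),round(r['p'],2)) for r in recognise(w,'puller')])
c=np.array([.409,-.214]);print(proj(w,[[*c,.106],[*c,.0]]))
E
```

```text
[ 0.40834043 -0.21462399  0.23134364] [[0.9571, -0.2896, -0.0], [-0.2896, -0.9571, -0.0002], [0.0, 0.0002, -1.0]] [-37.3  -5.1  96.5  -0.   88.6  69.5]
[[332.95239239564825, 0.0, 321.9672116981859], [0.0, 332.95239239564825, 201.94742334144476], [0.0, 0.0, 1.0]] [[-0.29, 0.905, 0.312, 0.489], [-0.957, -0.275, -0.094, -0.24], [0.0, -0.326, 0.945, 0.374], [0.0, 0.0, 0.0, 1.0]]
[([288.0, 136.0, 355.0, 202.0], 0.77)]
[[320.40367384 192.48859939]
 [320.76974607 164.77753311]]
```

View pics/w1.png

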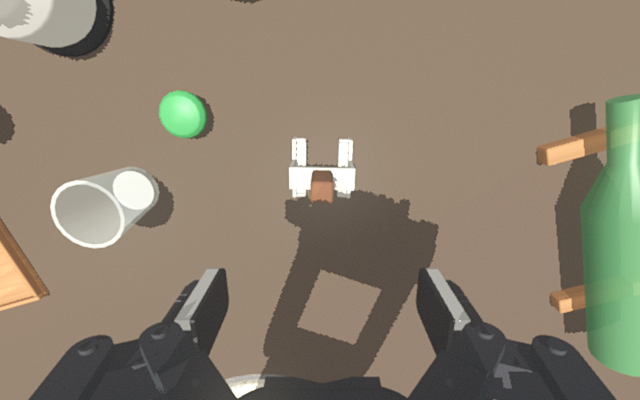

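The wrist view shows the puller with its handle top at about (322,192), against a predicted (320,192). It is aligned with the fingers to within about 1 mm, so I'll descend and grip.

Emit:
arm_command(
  rows=[
    [0, 0, 30, 0, 0, 0],
    [0, 0, 60, 0, 0, 0],
    [0, 0, 90, 0, 0, 0],
    [0, 0, 120, 0, 0, 0],
    [0, 0, 145, 0, 0, 0],
    [0, 0, 158, 0, 0, 0],
    [0, 0, 164, 0, 0, 0],
    [0, 0, 164, 0, 0, 0],
  ],
)

```text
clock: 3.45
tool_pos: [0.4085, -0.2148, 0.0676]
orientation: [[0.957, -0.291, 0.0], [-0.291, -0.957, -0.0], [0.0, 0.0, -1.0]]
contact_force: [0.3, 0.7, 0.3]
width: 0.999
grasp_force: 0.0
```

Emit:
arm_command(
  rows=[
    [0, 0, 0, 0, 0, 0],
    [0, 0, 0, 0, 0, 0],
    [0, 0, 0, 0, 0, 0],
    [0, 0, 0, 0, 0, 0],
    [0, 0, 0, 0, 0, 0],
    [0, 0, 0, 0, 0, 0],
    [0, 0, 0, 0, 0, 0],
    [0, 0, 0, 0, 0, 0],
  ],
  fingers=255,
)

```text
clock: 4.45
tool_pos: [0.4085, -0.2145, 0.0676]
orientation: [[0.957, -0.291, 0.0], [-0.291, -0.957, -0.0], [0.0, 0.0, -1.0]]
contact_force: [-1.2, 1.0, 5.7]
width: 0.226
grasp_force: 59.0
```

Emit:
arm_command(
  rows=[
    [0, 0, -10, 0, 0, 0],
    [0, 0, -40, 0, 0, 0],
    [0, 0, -80, 0, 0, 0],
    [0, 0, -120, 0, 0, 0],
    [0, 0, -150, 0, 0, 0],
    [0, 0, -160, 0, 0, 0],
    [0, 0, -160, 0, 0, 0],
  ],
)

```text
clock: 5.32
tool_pos: [0.4084, -0.2144, 0.227]
orientation: [[0.957, -0.291, 0.0], [-0.291, -0.957, 0.0], [-0.0, -0.0, -1.0]]
contact_force: [-0.1, -0.2, -2.4]
width: 0.229
grasp_force: 59.1
```

```bash
python3 - <<'E'
from h import *
s=ctrl.read_state();print(s['tool_pos'],s['orientation'].round(4).tolist(),s['width'],s['grasp_force'])
w=optics.camera('wrist');a=w['pixels']
t=optics.camera('top');b=t['pixels'][140:220,320:448]
cv2.imwrite('pics/w2.png',np.vstack([a[:, :],cv2.resize(b,(320,200),interpolation=cv2.INTER_CUBIC)@np.eye(3) if 0 else np.hstack([cv2.resize(b,(320,200),interpolation=cv2.INTER_CUBIC),np.zeros((200,320,3),np.uint8)])])[:,:,::-1])
print(w['T'].round(4).tolist())
for n,p in(('w',w),('t',t),('s',optics.camera('side'))):
  for q in('decanter','cap','puller'): print(n,q,[(np.round(r['rect'],1).tolist(),round(r['p'],2)) for r in recognise(p,q)])
E
```

```text
[ 0.40836533 -0.21441279  0.22704584] [[0.9567, -0.2909, 0.0], [-0.2909, -0.9567, 0.0001], [-0.0, -0.0001, -1.0]] 0.22858345533989644 59.06400203704834
[[-0.2917, 0.9042, 0.312, 0.4891], [-0.9565, -0.2759, -0.095, -0.2395], [0.0002, -0.3261, 0.9453, 0.37], [0.0, 0.0, 0.0, 1.0]]
w decanter [([1.9, 0.4, 108.5, 59.8], 0.66)]
w cap [([156.9, 88.6, 207.6, 138.7], 0.67)]
w puller [([257.2, 174.1, 388.3, 339.5], 0.83), ([0.0, 228.9, 46.2, 308.5], 0.26)]
t decanter [([341.0, 167.1, 378.4, 208.8], 0.88), ([405.0, 171.7, 440.5, 206.1], 0.69)]
t cap [([378.5, 227.0, 392.0, 245.8], 0.65), ([353.3, 170.3, 374.3, 189.0], 0.61), ([305.0, 205.3, 316.4, 224.7], 0.57), ([436.9, 146.0, 453.1, 158.2], 0.57), ([221.4, 242.1, 290.5, 291.7], 0.56)]
t puller [([425.2, 255.3, 436.2, 283.5], 0.51)]
s decanter [([310.6, 171.3, 343.6, 223.4], 0.79), ([416.7, 110.7, 449.5, 153.1], 0.34)]
s cap [([315.3, 229.1, 333.3, 248.1], 0.71), ([308.1, 172.4, 344.2, 221.3], 0.57), ([370.0, 200.0, 384.9, 207.7], 0.52), ([321.7, 165.2, 333.3, 172.9], 0.45)]
s puller [([420.5, 112.1, 452.9, 154.6], 0.65)]
```

View pics/w2.png

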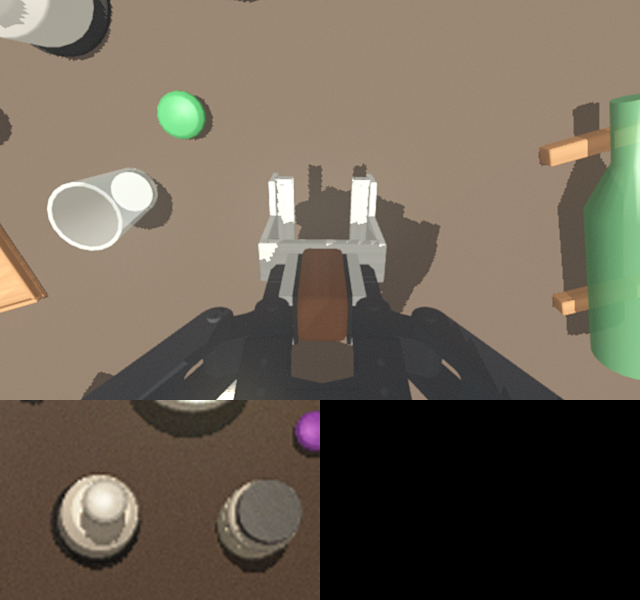

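The puller is gripped and lifted straight, with its foot plates at wrist pixels x≈285 and 363. The decanter is at the upper left. Next I go to a pre-position in front of the cap and measure with the wrist camera.

Emit:
arm_command(
  rows=[
    [10, -29, 0, 0, 0, -0.037],
    [19, -58, 0, 0, 0, -0.074],
    [29, -87, 0, 0, 0, -0.111],
    [39, -116, 0, 0, 0, -0.148],
    [48, -146, 0, 0, 0, -0.184],
    [58, -175, 0, 0, 0, -0.221],
    [67, -204, 0, 0, 0, -0.258],
    [77, -233, 0, 0, 0, -0.295],
    [77, -233, 0, 0, 0, -0.295],
    [77, -233, 0, 0, 0, -0.295],
  ],
)

```text
clock: 7.18
tool_pos: [0.5497, -0.0141, 0.2272]
orientation: [[1.0, -0.0, -0.0], [-0.0, -1.0, -0.0], [-0.0, 0.0, -1.0]]
contact_force: [-0.0, 0.1, -1.9]
width: 0.226
grasp_force: 59.5
```

```bash
python3 - <<'E'
from h import *
s=ctrl.read_state();print(s['tool_pos'],s['orientation'].round(4).tolist(),s['width'],s['grasp_force'])
w=optics.camera('wrist');save(w,'w3.png')
print(w['T'].round(4).tolist())
for q in('cap','decanter','puller'):
  for r in recognise(w,q): print(q,np.round(r['rect'],1).tolist(),round(r['p'],2))
T=s['tool_pos'];R=s['orientation']
P=[T+R@[x,y,.0676-z] for x,y,z in((32,-18,15),(32,18,15),(32,-32,0),(32,32,0))for x,y,z in[(x/1e3,y/1e3,z/1e3)]]
print('ledge ends pred',proj(w,P).round(1).tolist())
np.save('w3.npy',w['pixels'])
c=[.642,-.014,.135]
th=np.arange(0,6.28,.785)
print('disc rim pred',proj(w,[[c[0]+.024*np.cos(t),c[1]+.024*np.sin(t),.135] for t in th]).round(0).tolist())
E
```

```text
[ 0.54969462 -0.0141097   0.22719485] [[1.0, -0.0003, -0.0003], [-0.0003, -1.0, -0.0001], [-0.0003, 0.0001, -1.0]] 0.22640649513034097 59.47657763957977
[[-0.0011, 0.9451, 0.3266, 0.6342], [-1.0, -0.0012, 0.0001, -0.0147], [0.0005, -0.3266, 0.9451, 0.37], [0.0, 0.0, 0.0, 1.0]]
cap [175.1, 135.2, 218.5, 179.8] 0.75
cap [375.0, 188.0, 417.3, 226.0] 0.57
decanter [274.7, 19.6, 374.4, 131.4] 0.61
puller [256.7, 170.1, 387.9, 336.5] 0.82
ledge ends pred [[291.3, 178.5], [350.7, 178.4], [271.7, 172.5], [370.3, 172.4]]
disc rim pred [[321.0, 34.0], [294.0, 46.0], [284.0, 74.0], [296.0, 101.0], [321.0, 112.0], [346.0, 101.0], [357.0, 74.0], [347.0, 46.0]]
```

View pics/w3.png

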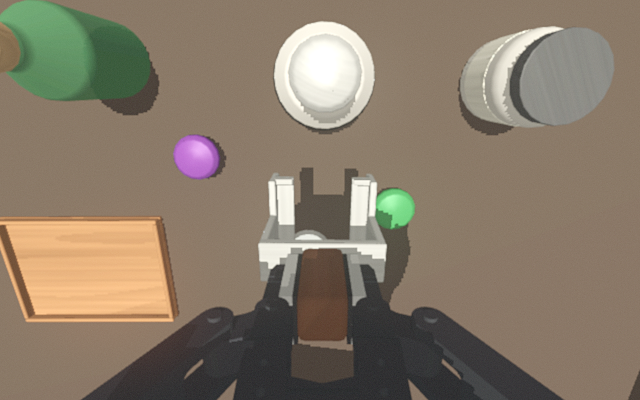

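The wrist view shows the cap dome centred at about (325,74) and the puller's ledge gap centred at about (322.5,195). The lateral offset is only 1–2 mm, so I'll refine it from the edges.

```bash
python3 - <<'E'
from h import *
a=np.load('w3.npy'); g=cv2.cvtColor(a,cv2.COLOR_RGB2GRAY)
for r in(195,205,215): print(r,'L',g[r,264:300].tolist(),'\n R',g[r,345:382].tolist())
for r in(64,74,84): print(r,'L',g[r,282:296].tolist(),'R',g[r,352:366].tolist())
b=cv2.resize(a[20:230,260:390],(494,798)[0:2] if 0 else (371,600),interpolation=cv2.INTER_CUBIC)
c=cv2.resize(a[25:125,270:380],(429,390),interpolation=cv2.INTER_CUBIC);c=cv2.convertScaleAbs(c,alpha=2.2,beta=-300)
c=np.vstack([c,np.zeros((210,429,3),np.uint8)])
cv2.imwrite('pics/crop3.png',np.hstack([b,c])[:,:,::-1])
E
```

```text
195 L [131, 129, 126, 121, 133, 213, 247, 251, 251, 252, 241, 191, 135, 220, 250, 247, 244, 242, 241, 242, 243, 245, 247, 247, 246, 245, 244, 245, 249, 217, 134, 123, 129, 128, 129, 131] 
 R [80, 83, 83, 85, 78, 94, 175, 230, 245, 246, 246, 243, 241, 240, 241, 240, 244, 245, 246, 246, 246, 246, 235, 188, 163, 219, 249, 252, 249, 249, 235, 180, 98, 114, 138, 153, 161]
205 L [129, 129, 127, 126, 133, 210, 247, 251, 250, 253, 245, 205, 139, 144, 224, 249, 244, 240, 240, 240, 241, 243, 244, 246, 247, 245, 243, 244, 247, 220, 137, 77, 82, 83, 83, 86] 
 R [86, 83, 86, 81, 77, 119, 218, 244, 244, 245, 244, 242, 240, 239, 241, 241, 242, 244, 246, 244, 244, 244, 209, 140, 203, 247, 252, 250, 250, 246, 210, 159, 168, 178, 188, 195, 197]
215 L [127, 130, 127, 127, 130, 138, 172, 189, 192, 200, 204, 196, 160, 141, 223, 249, 245, 241, 240, 239, 239, 241, 242, 244, 244, 243, 242, 243, 246, 220, 144, 82, 82, 87, 86, 85] 
 R [86, 84, 84, 78, 93, 161, 226, 243, 244, 245, 242, 241, 239, 239, 240, 241, 242, 244, 245, 244, 244, 222, 175, 188, 223, 234, 235, 235, 236, 205, 132, 105, 109, 115, 113, 110, 113]
64 L [240, 239, 241, 245, 253, 254, 254, 234, 208, 209, 214, 221, 228, 235] R [240, 236, 231, 225, 216, 210, 209, 204, 225, 249, 249, 237, 232, 232]
74 L [234, 237, 245, 254, 254, 254, 231, 199, 205, 211, 214, 221, 229, 236] R [241, 241, 238, 233, 225, 214, 208, 204, 198, 225, 250, 249, 237, 228]
84 L [230, 229, 232, 242, 251, 254, 254, 236, 193, 197, 204, 209, 218, 227] R [235, 230, 223, 214, 207, 202, 199, 192, 227, 250, 247, 232, 223, 223]
```

View pics/crop3.png

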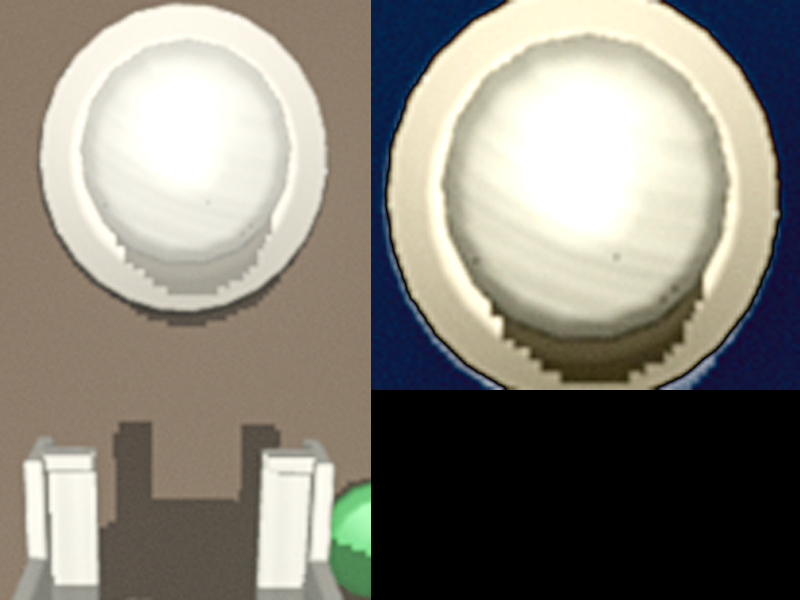

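The cap is 1.6 mm to the right (tool +y) of the puller's centre and about 91.5 mm ahead. I'll lower 51.5 mm, slide in, and watch the force.

Emit:
arm_command(
  rows=[
    [0, 1.6, 12, 0, 0, 0],
    [0, 1.6, 25, 0, 0, 0],
    [0, 1.6, 38, 0, 0, 0],
    [0, 1.6, 48, 0, 0, 0],
    [0, 1.6, 51.5, 0, 0, 0],
    [0, 1.6, 51.5, 0, 0, 0],
    [8, 1.6, 51.5, 0, 0, 0],
    [16, 1.6, 51.5, 0, 0, 0],
    [24, 1.6, 51.5, 0, 0, 0],
    [30, 1.6, 51.5, 0, 0, 0],
    [34, 1.6, 51.5, 0, 0, 0],
    [34, 1.6, 51.5, 0, 0, 0],
  ],
)

```text
clock: 8.88
tool_pos: [0.584, -0.0155, 0.1757]
orientation: [[1.0, -0.0, -0.0], [-0.0, -1.0, 0.0], [-0.0, -0.0, -1.0]]
contact_force: [0.4, -0.4, -1.9]
width: 0.227
grasp_force: 59.5
```

```bash
python3 - <<'E'
from h import *
s=ctrl.read_state();print(s['tool_pos'],s['contact_force'].round(2),s['width'])
w=optics.camera('wrist');sd=optics.camera('side')
a=w['pixels'][:,190:450]; b=cv2.resize(sd['pixels'][120:230,270:390],(436,400),interpolation=cv2.INTER_CUBIC)
cv2.imwrite('pics/w4.png',np.hstack([a,b])[:,:,::-1])
E
```

```text
[ 0.58400745 -0.01554184  0.17566959] [ 0.35 -0.35 -1.93] 0.22730909640925923
```

View pics/w4.png

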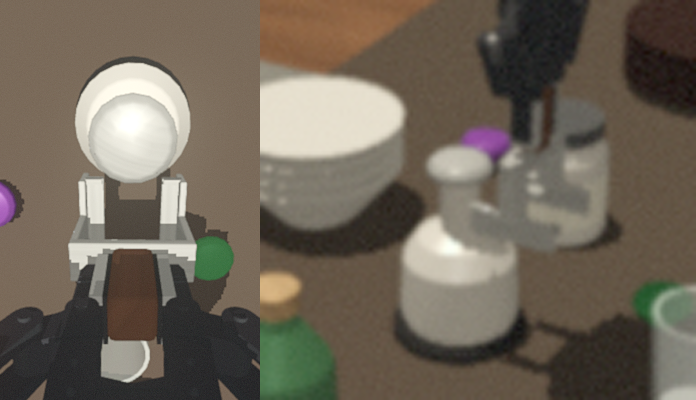

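The puller's prongs sit at wrist-crop x≈104–163 with the cap at 88–177, so it is centred to within 1 mm. The side view shows the ledge level below the disc. I'll slide in the remaining 57 mm.

Emit:
arm_command(
  rows=[
    [7, -0.5, 0, 0, 0, 0],
    [14, -0.5, 0, 0, 0, 0],
    [21, -0.5, 0, 0, 0, 0],
    [28, -0.5, 0, 0, 0, 0],
    [35, -0.5, 0, 0, 0, 0],
    [42, -0.5, 0, 0, 0, 0],
    [49, -0.5, 0, 0, 0, 0],
    [54, -0.5, 0, 0, 0, 0],
    [57, -0.5, 0, 0, 0, 0],
    [57, -0.5, 0, 0, 0, 0],
    [57, -0.5, 0, 0, 0, 0],
  ],
)

```text
clock: 10.35
tool_pos: [0.6407, -0.015, 0.1758]
orientation: [[1.0, -0.0, -0.0], [-0.0, -1.0, 0.0], [-0.0, -0.0, -1.0]]
contact_force: [-0.4, -0.2, -2.0]
width: 0.223
grasp_force: 59.4
```

```bash
python3 - <<'E'
from h import *
s=ctrl.read_state();print(s['tool_pos'],s['contact_force'].round(2),s['width'])
w=optics.camera('wrist');sd=optics.camera('side');t=optics.camera('top')
a=w['pixels'][100:400,200:440]; b=cv2.resize(sd['pixels'][120:230,270:390],(327,300),interpolation=cv2.INTER_CUBIC)
c=cv2.resize(t['pixels'][150:210,330:390],(233,300),interpolation=cv2.INTER_CUBIC)
cv2.imwrite('pics/w5.png',np.hstack([a,b,c])[:,:,::-1])
E
```

```text
[ 0.6407353  -0.01503769  0.17584485] [-0.37 -0.17 -2.  ] 0.22257965362381835
```

View pics/w5.png

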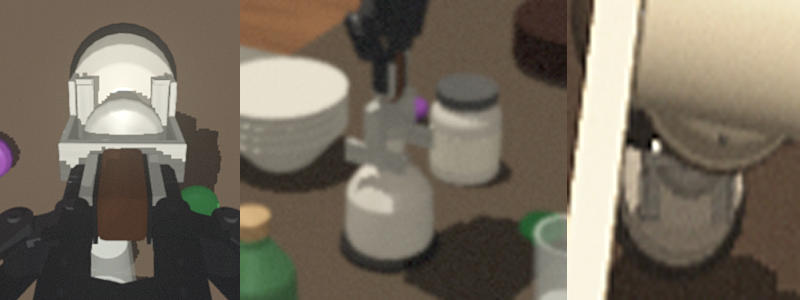

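```bash
python3 - <<'E'
from h import *
s=ctrl.read_state();T=s['tool_pos'];R=s['orientation'];w=optics.camera('wrist')
g=w['pixels'][:,:,1]
print(g[180:215,323].tolist())
f=lambda x,z:proj(w,[[T[0]+x,T[1],z]])[0].round(1).tolist()
print('cap front rim if centred, z.135,.138,.141',[f(.024,z) for z in(.135,.138,.141)],'+-5mm',f(.029,.138),f(.019,.138))
print('ledge end',f(.032,T[2]-.0676+.0175),f(.032,T[2]-.0676+.022))
print('bridge front top edge',f(.011,T[2]-.0676+.061))
E
```

```text
[247, 246, 246, 246, 246, 245, 247, 255, 255, 255, 226, 145, 137, 141, 143, 143, 138, 138, 156, 176, 187, 194, 196, 198, 196, 198, 200, 204, 209, 225, 247, 255, 255, 255, 255]
cap front rim if centred, z.135,.138,.141 [[320.9, 197.0], [320.9, 198.7], [320.9, 200.3]] +-5mm [320.9, 190.3] [320.9, 206.9]
ledge end [320.9, 179.5] [320.9, 181.6]
bridge front top edge [320.8, 243.5]
```

The predicted rim row for a centred cap (198) matches the observed edge, so the cap is centred within a few millimetres. Now the pull straight up, slowly at first.

Emit:
arm_command(
  rows=[
    [0, 0, -4, 0, 0, 0],
    [0, 0, -8, 0, 0, 0],
    [0, 0, -10, 0, 0, 0],
    [0, 0, -11, 0, 0, 0],
    [0, 0, -12, 0, 0, 0],
    [0, 0, -13, 0, 0, 0],
    [0, 0, -14, 0, 0, 0],
    [0, 0, -15, 0, 0, 0],
    [0, 0, -16, 0, 0, 0],
    [0, 0, -17, 0, 0, 0],
    [0, 0, -18, 0, 0, 0],
    [0, 0, -19, 0, 0, 0],
  ],
)

```text
clock: 12.05
tool_pos: [0.641, -0.0151, 0.1954]
orientation: [[1.0, -0.0, 0.001], [-0.0, -1.0, 0.0], [0.001, -0.0, -1.0]]
contact_force: [0.2, -0.2, -1.8]
width: 0.227
grasp_force: 60.6
```

Emit:
arm_command(
  rows=[
    [0, 0, -1, 0, 0, 0],
    [0, 0, -2.5, 0, 0, 0],
    [0, 0, -4, 0, 0, 0],
    [0, 0, -6, 0, 0, 0],
    [0, 0, -8, 0, 0, 0],
    [0, 0, -11, 0, 0, 0],
    [0, 0, -14, 0, 0, 0],
    [0, 0, -18, 0, 0, 0],
    [0, 0, -22, 0, 0, 0],
    [0, 0, -25, 0, 0, 0],
    [0, 0, -26, 0, 0, 0],
    [0, 0, -26, 0, 0, 0],
  ],
)

```text
clock: 13.55
tool_pos: [0.6409, -0.015, 0.2208]
orientation: [[1.0, -0.0, -0.0], [-0.0, -1.0, 0.0], [-0.0, -0.0, -1.0]]
contact_force: [0.3, -0.4, -2.9]
width: 0.228
grasp_force: 60.6
```

```bash
python3 - <<'E'
from h import *
s=ctrl.read_state();T=s['tool_pos'];print(T,s['contact_force'].round(2),s['width'])
w=optics.camera('wrist');sd=optics.camera('side')
a=w['pixels'][130:290,220:430];a=cv2.resize(a,(394,300),interpolation=cv2.INTER_CUBIC); b=cv2.resize(sd['pixels'][110:230,270:390],(300,300),interpolation=cv2.INTER_CUBIC)
cv2.imwrite('pics/w6.png',np.hstack([a,b])[:,:,::-1])
z=T[2]-.0676+.015
for d in(0,.012,-.012): print(d,proj(w,[[T[0]+.024+d,T[1],z+.001],[T[0]+.024+d,T[1],z+.004]]).round(1).tolist())
E
```

```text
[ 0.64086391 -0.0150348   0.22079897] [ 0.31 -0.39 -2.87] 0.2281786452457233
0 [[320.9, 191.5], [320.9, 193.0]]
0.012 [[320.9, 172.4], [320.9, 173.7]]
-0.012 [[321.0, 209.9], [321.0, 211.6]]
```

View pics/w6.png

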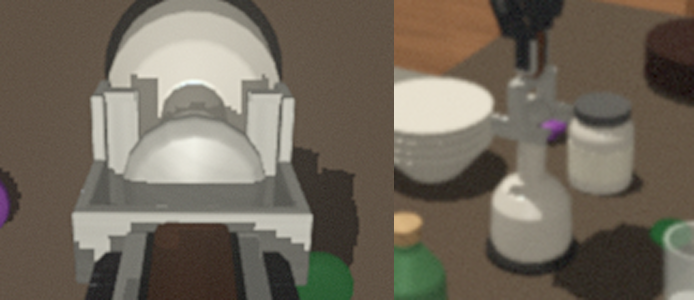

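The wrist crop shows the cap resting on the ledges, with its rim at row ≈191.5 against 191.5–193 predicted when centred. The bare neck is visible below it. Next is a smooth carry to the tray centre at (0.418, 0.270).

Emit:
arm_command(
  rows=[
    [-2.7, -3.4, -1, 0, 0, 0],
    [-8, -10.2, -3, 0, 0, 0],
    [-15.9, -20.4, -6, 0, 0, 0],
    [-26.5, -33.9, -9, 0, 0, 0],
    [-37.1, -47.5, -12, 0, 0, 0],
    [-47.8, -61.1, -14, 0, 0, 0],
    [-58.4, -74.7, -15, 0, 0, 0],
    [-69, -88.2, -15, 0, 0, 0],
    [-79.6, -101.7, -15, 0, 0, 0],
    [-90.3, -115.4, -15, 0, 0, 0],
    [-100.9, -129, -15, 0, 0, 0],
    [-111.5, -142.5, -15, 0, 0, 0],
  ],
)

```text
clock: 15.15
tool_pos: [0.5287, 0.1284, 0.2358]
orientation: [[1.0, -0.0, -0.0], [-0.0, -1.0, 0.0], [-0.0, -0.0, -1.0]]
contact_force: [-0.0, -0.6, -3.0]
width: 0.23
grasp_force: 60.6
```

Emit:
arm_command(
  rows=[
    [-10.6, -13.5, 0, 0, 0, 0],
    [-21.2, -27.1, 0, 0, 0, 0],
    [-31.9, -40.8, 0, 0, 0, 0],
    [-42.5, -54.3, 0, 0, 0, 0],
    [-53.1, -67.8, 0, 0, 0, 0],
    [-63.7, -81.4, 0, 0, 0, 0],
    [-74.4, -95, 0, 0, 0, 0],
    [-85, -108.6, 0, 0, 0, 0],
    [-95.6, -122.1, 0, 0, 0, 0],
    [-103.5, -132.3, 0, 0, 0, 0],
    [-108.8, -139.1, 0, 0, 0, 0],
    [-111.5, -142.5, 0, 0, 0, 0],
  ],
)

```text
clock: 16.65
tool_pos: [0.4177, 0.2703, 0.2358]
orientation: [[1.0, 0.0, -0.0], [0.0, -1.0, 0.0], [-0.0, -0.0, -1.0]]
contact_force: [-0.0, 0.4, -2.1]
width: 0.227
grasp_force: 60.6
```

```bash
python3 - <<'E'
from h import *
s=ctrl.read_state();T=s['tool_pos'];print(T,s['orientation'].round(3).tolist(),s['contact_force'].round(2))
w=optics.camera('wrist');print(w['pixels'][165:215,322].tolist())
z=T[2]-.0676+.015
print('rim',proj(w,[[T[0]+.024,T[1],z+.001]]).round(1))
t=optics.camera('side')
print([np.round(r['rect']).tolist() for r in recognise(t,'tray')])
for x in(-.07,.07):
  for y in(-.095,.095): print(proj(t,[[.418+x,.270+y,.016]]).round(0))
E
```

```text
[0.41770752 0.27032711 0.23582477] [[1.0, 0.0, -0.0], [0.0, -1.0, 0.0], [-0.0, -0.0, -1.0]] [-0.05  0.44 -2.08]
[[240, 187, 133], [242, 189, 137], [243, 191, 138], [243, 190, 138], [243, 191, 139], [244, 192, 139], [245, 192, 140], [245, 191, 139], [247, 195, 143], [246, 194, 140], [246, 193, 141], [243, 192, 139], [211, 162, 115], [170, 126, 94], [166, 124, 91], [168, 127, 94], [167, 125, 92], [168, 127, 95], [167, 125, 94], [170, 128, 97], [172, 132, 97], [172, 129, 96], [172, 130, 95], [171, 130, 96], [168, 127, 94], [165, 136, 110], [170, 160, 145], [186, 182, 172], [208, 204, 193], [220, 217, 205], [228, 224, 213], [228, 225, 214], [229, 226, 215], [230, 227, 216], [231, 229, 218], [234, 231, 220], [240, 237, 225], [254, 251, 238], [255, 255, 255], [255, 255, 255], [255, 255, 255], [255, 255, 255], [255, 255, 255], [255, 255, 255], [255, 255, 255], [255, 255, 255], [255, 255, 255], [255, 255, 255], [255, 255, 255], [255, 255, 255]]
rim [[321.  191.5]]
[[302.0, 261.0, 405.0, 360.0]]
[[403. 284.]]
[[369. 352.]]
[[344. 263.]]
[[301. 322.]]
```

The cap is still nested, with its rim at row 190. The tray position is confirmed, so I'm lowering.

Emit:
arm_command(
  rows=[
    [0, 0, 5, 0, 0, 0],
    [0, 0, 15, 0, 0, 0],
    [0, 0, 30, 0, 0, 0],
    [0, 0, 50, 0, 0, 0],
    [0, 0, 70, 0, 0, 0],
    [0, 0, 90, 0, 0, 0],
    [0, 0, 110, 0, 0, 0],
    [0, 0, 128, 0, 0, 0],
    [0, 0, 142, 0, 0, 0],
    [0, 0, 151, 0, 0, 0],
    [0, 0, 156, 0, 0, 0],
    [0, 0, 158, 0, 0, 0],
  ],
)

```text
clock: 18.3
tool_pos: [0.418, 0.2701, 0.0778]
orientation: [[1.0, -0.0, 0.0], [-0.0, -1.0, 0.0], [0.0, -0.0, -1.0]]
contact_force: [-0.4, -0.4, -2.8]
width: 0.226
grasp_force: 60.6
```

Emit:
arm_command(
  rows=[
    [0, 0, 1, 0, 0, 0],
    [0, 0, 2, 0, 0, 0],
    [0, 0, 3, 0, 0, 0],
    [0, 0, 4, 0, 0, 0],
    [0, 0, 4.5, 0, 0, 0],
    [0, 0, 5, 0, 0, 0],
    [0, 0, 5, 0, 0, 0],
    [0, 0, 5, 0, 0, 0],
  ],
)

```text
clock: 19.3
tool_pos: [0.418, 0.27, 0.0729]
orientation: [[1.0, -0.0, 0.0], [-0.0, -1.0, 0.0], [0.0, -0.0, -1.0]]
contact_force: [-0.2, -0.3, -2.5]
width: 0.225
grasp_force: 60.6
```

Emit:
arm_command(
  rows=[
    [0, 0, 0.3, 0, 0, 0],
    [0, 0, 0.6, 0, 0, 0],
    [0, 0, 0.8, 0, 0, 0],
    [0, 0, 0.8, 0, 0, 0],
  ],
)

```text
clock: 19.8
tool_pos: [0.4181, 0.2701, 0.0726]
orientation: [[1.0, -0.0, 0.0], [-0.0, -1.0, 0.0], [0.0, -0.0, -1.0]]
contact_force: [-2.8, -1.3, 7.1]
width: 0.231
grasp_force: 62.1
```

It stands on the floor, with a contact force of +7 N. I'll release and retreat.

Emit:
arm_command(
  rows=[
    [0, 0, -0.3, 0, 0, 0],
    [0, 0, -0.3, 0, 0, 0],
    [0, 0, -0.3, 0, 0, 0],
  ],
)

```text
clock: 20.18
tool_pos: [0.418, 0.2701, 0.0726]
orientation: [[1.0, -0.0, 0.0], [-0.0, -1.0, 0.0], [0.0, -0.0, -1.0]]
contact_force: [-1.8, 0.6, 6.1]
width: 0.227
grasp_force: 61.6
```

Emit:
arm_command(
  rows=[
    [0, 0, 0, 0, 0, 0],
    [0, 0, 0, 0, 0, 0],
    [0, 0, 0, 0, 0, 0],
    [0, 0, 0, 0, 0, 0],
    [0, 0, 0, 0, 0, 0],
    [0, 0, 0, 0, 0, 0],
    [0, 0, 0, 0, 0, 0],
    [0, 0, 0, 0, 0, 0],
  ],
  fingers=0,
)

```text
clock: 21.18
tool_pos: [0.4179, 0.27, 0.0724]
orientation: [[1.0, -0.0, 0.0], [-0.0, -1.0, 0.0], [0.0, -0.0, -1.0]]
contact_force: [0.2, -0.5, -0.4]
width: 1.002
grasp_force: 0.0
```

Emit:
arm_command(
  rows=[
    [0, 0, -5, 0, 0, 0],
    [0, 0, -20, 0, 0, 0],
    [0, 0, -45, 0, 0, 0],
    [0, 0, -75, 0, 0, 0],
    [0, 0, -105, 0, 0, 0],
    [0, 0, -130, 0, 0, 0],
    [0, 0, -140, 0, 0, 0],
    [0, 0, -140, 0, 0, 0],
  ],
)

```text
clock: 22.18
tool_pos: [0.418, 0.2701, 0.2128]
orientation: [[1.0, -0.0, 0.001], [-0.0, -1.0, 0.001], [0.001, -0.001, -1.0]]
contact_force: [-0.5, 0.6, 0.0]
width: 1.002
grasp_force: 0.0
```

```bash
python3 - <<'E'
from h import *
s=ctrl.read_state();T=s['tool_pos'];print(T,s['contact_force'].round(2),s['width'])
w=optics.camera('wrist');save(w,'w7.png')
print([(np.round(r['rect']).tolist(),round(r['p'],2)) for q in('puller','cap') for r in recognise(w,q)])
c=[.4179,.2702];print('handle top,ledge ends',proj(w,[[*c,.111],[c[0]+.032,c[1]+.032,.005],[c[0]+.032,c[1]-.032,.005],[c[0]+.024,c[1],.021]]).round(0).tolist())
print(w['pixels'][120:200:2,322].tolist())
E
```

```text
[0.41801248 0.27005851 0.21280029] [-0.46  0.55  0.03] 1.0018064045120199
[([284.0, 140.0, 360.0, 211.0], 0.86), ([464.0, 3.0, 519.0, 44.0], 0.97), ([301.0, 150.0, 344.0, 175.0], 0.75)]
handle top,ledge ends [[321.0, 202.0], [291.0, 140.0], [352.0, 140.0], [321.0, 151.0]]
[[254, 200, 146], [250, 197, 144], [242, 189, 136], [243, 190, 137], [244, 191, 138], [241, 189, 136], [241, 186, 135], [250, 198, 144], [255, 203, 149], [255, 203, 147], [251, 199, 145], [246, 194, 141], [240, 188, 136], [239, 187, 135], [241, 189, 136], [214, 181, 156], [228, 224, 214], [236, 231, 220], [255, 255, 247], [255, 255, 255], [255, 255, 255], [255, 255, 255], [255, 255, 255], [255, 255, 255], [255, 255, 255], [255, 255, 255], [251, 249, 236], [233, 230, 219], [232, 228, 217], [133, 100, 79], [136, 104, 81], [139, 105, 85], [135, 102, 82], [139, 104, 86], [139, 107, 87], [174, 128, 99], [188, 138, 106], [191, 142, 108], [185, 137, 105], [184, 135, 104]]
```

The puller stands where predicted and the cap's rim is at row 150 (predicted 151), so I'm handing in.

```bash
python3 -c "
from h import *
print(workorder.finish_job())"
```

```text
the job is handed in; nothing more can be done
None
```

The job is handed in: the cap came off level, and my last check showed the released puller standing in the tray with the cap still on its ledges; the judging result itself was not shown.

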